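# Charge the vacuum battery: seat it in the sloping charger and bolt it in

## Task

Put the battery pack with the narrow tongue into the sloping charger on the desk, tongue in its slot at the low end, and set it down gently so that it lies flat, square and fully home in the pocket. Then slide the charger's bolt all the way down over the pack to lock it in. Do not drop the pack or force it, and leave everything else on the desk where it is.

Things in the scene. Friction and masses are not known exactly. Their poses are not given: they have to be found in the camera images.
- pack_centre (a point): Centre (half-way up) of the main block, 110 (x) x 56 (y) x 32 (z) mm, of the loose grey battery pack, 0.3 to 0.5 kg. From the middle of its -x end a narrower tongue, 22 long x 28 wide x 20 mm high, level with the underside, sticks out (132 mm overall). It lies flat on the desk, z up, tongue roughly towards the robot; the tongue tells it from the plain power bank.
- pack_tongue (a point): Tip of the pack's tongue, in the middle of its end face: 77 mm from the block's centre along the pack's -x, 10 mm above the underside. Axes as the pack's.
- cradle: Tilted white deck of the charger, with the pocket. Origin: on the pocket floor at the centre of the place for the pack's block, 73 mm above the desk. x runs up the slope, which rises 30 degrees going away from the robot, y across, z square off the floor, leaning to the robot. A seated pack has its block centre at (0, 0, 16 mm) here, its axes parallel to these, the tongue at the low end.
- pocket (a point): The pocket itself (same point and axes as the cradle): the pack's outline with 2 mm play on every side, block part 114 x 60 mm, tongue slot 24 mm further to -x, 32 mm wide. Walls 12 mm high, 8 mm or more thick, with 56 mm wide gaps in the middle of both long sides for the fingers, where the deck goes on level with the pocket floor to 50 mm either side of the middle.
- bolt (a joint): Slide bolt above the pocket's upper end: grey bar 28 mm wide, 8 mm thick. 0 = open, nose 68 mm up the slope from the pocket's centre, clear of the pocket; grows sliding straight down the slope (cradle -x) to its stop at 0.035 m, locked, nose 22 mm over the pack. Underside 35 mm off the pocket floor, 3 mm over a seated pack. Starts 0 to 6 mm; friction about 2.5 N, stays where left.
- bolt_grip (a point): Middle of the bolt's upright knob, where to pinch it: 16 mm along the slope, 24 mm across (y), 38 mm tall above the bar; this point is 22 mm above the bar's top, 16 mm below the knob's top. Fully open it is at (98, 0, 65) mm in the cradle's frame. Axes as the cradle's.
- bank_centre (a point): Centre of a plain grey power bank, 132 x 62 x 28 mm, without tongue, lying on the desk. It may lie on either side of the pack. Leave it alone.
- mug: White mug, 80 mm across, 90 mm tall, standing on the desk; origin under its middle. Leave it alone.
- remote: Black remote control, 170 x 45 x 20 mm, lying on the desk; origin under its middle. Leave it alone.
- bottle: Green glass bottle, 72 mm across, 220 mm tall; origin under its middle. Leave it alone.
- pack: The same battery pack as a whole; origin under the middle of its main block (16 mm below its centre).
- dock: The whole charger (foot, column, cradle, bolt), heavy, fixed to the desk; origin on the desk straight under the cradle's origin, z up. The foot is 200 x 110 mm.

How it is judged:
By the outcome, as a careful person would: the job done as asked, in the order asked, and still so for the second after the job is handed in, with the robot touching nothing.
It also fails if it takes over 46 s, if anything falls off the work surface, if the arm or the gripper's body presses on something with over 40 N, if the wrist force passes 120 N, or if a joint passes its speed limit or range.

## Robot

A 6-joint arm with a two-finger parallel gripper is mounted at the origin on the work surface. World frame = base frame: x ahead of the robot, y to its left, z up, the work surface at z = 0. Lengths are in mm, angles in degrees, forces in N, time in s.
With the tool pointing down it reaches from about 300 to 850 mm from the base axis. Payload 4.2 kg.
Tool frame: the origin (TCP) lies at the very end of the fingers, on their centre line; the grasp point (between the pads) lies 19 mm behind it; z points along the fingers, y is the direction in which the jaws open and shut (so a half turn about z gives the same grasp; the last joint's range is limited). The gripper opens to 91 mm and grips with 3 to 60 N. Pads are 32 mm wide; open, the fingers measure 118 mm over their backs; the gripper's body (76 mm by 178 mm) begins 60 mm behind the grasp point.
Start: joints at [-73.51, 18.312, 89.639, -0, 72.044, -1.146], TCP at [174.207, -547.992, 213.976] pointing down, gripper open.
Joint ranges: [-177.97, 177.97], [-48.28, 115.42], [12.27, 149.76], [-77.06, 257.06], [2.81, 150.46], [-146.56, 146.56]. Speed limits (degrees/s): [147.25, 147.25, 180, 180, 180, 180].

## Interface

Orientations are given as [roll, pitch, yaw] about the fixed x, y, z axes, in that order (R = Rz(yaw) Ry(pitch) Rx(roll)).
In Python, from workcell import monitor, eyes, job gives the robot as it stands.
- The arm moves only by the tool move_arm, never from a script. Its argument "increments" is a list that holds one entry, the list of rows, each a list of 7 numbers: the opening, from 0 (shut) to 1 (fully open), then the shift along the tool's x, y, z in cm, then the turn, a rotation vector about the tool's x, y, z in rad. In form: [[[jaw, x, y, z, ax, ay, az], ...]]. A call has 1 to 12 rows; each row shifts and turns the pose as measured when the row begins, along the tool's axes as they then stand; what a row does not reach is not made up. A row lasts 1/8 s, in which the tool goes at most 62.5 mm and 10.7 degrees, less where a joint would pass 70% of its speed; a pose out of reach is approached as far as the arm can. A call is refused whole if a number of a shift passes 6.25 or a number of a turn 0.188, either way. A call with a gripper value outside its range is refused whole. The fingers move at their own pace and stop on an object; "force" is the grip in N (left out, the last holds). Time passes only in rows, so rows that do not move let the fingers close. It gives the time, the measured TCP pose, the force and the opening at its end, in the units of the state.
- monitor.state(): the state, without advancing time (a new reading comes with each control period).
- eyes.grab_frame(name): name is "scene" or "top"; returns a dict with "color" (420x560x3 uint8, red, green, blue), "z_map" (420x560 float32, mm along the optical axis (not along the pixel's ray), 0 where there is no reading), "camera_matrix" (3x3 intrinsics, pixels), "rvec" (rotation vector, rad) and "tvec" (3), from world to camera coordinates, as OpenCV has them. Camera axes: x right, y down, z forward; pixel columns grow to the right and rows downward; lengths in mm; the calibration is good to about 2 mm. A picture is of the moment at which its call begins.
- job.job_done(): hands the job in, once; it reports no verdict.
The state is a dict: "time_s": time; "qpos": joint angles; "qvel": joint speeds; "effort": joint torques, N m; "ee_pos": TCP position; "ee_rot": TCP orientation; "force": force on the tool from outside, world axes, zero at the start; "torque": the same for the moment, N m; "gripper_width": finger opening in mm.
Only numpy, scipy, OpenCV 4.12 (cv2) and the standard library are available. Lean on these libraries where they do the work, as an engineer would, in place of code of your own. Each camera call takes 0.05 s, during which the arm holds its last target. There are 200 camera calls.

## Working session

There is one attempt and no reset: what is moved stays moved. The work goes in short steps, Python scripts to look and compute and a tool call to move; the robot and the scene stay as the last step left them, time stands still between calls to the robot, and variables do not carry over. Pictures are saved under pics/ and viewed, about 8 in all and at most 12, crops included, and the job is handed in when it is done.

Besides the shell and the picture viewer there is one more tool, called by a JSON object that holds its "op" and its "data", one argument or row to a line. move_arm: Moves the arm, as the interface text tells. Its arguments: {"type":"object","properties":{"increments":{"type":"array"},"force":{"type":"number"}},"required":["increments"]}

```bash
mkdir -p pics; ls; cat > h.py <<'E'
import numpy as np, cv2
from scipy.spatial.transform import Rotation as R
from workcell import monitor, eyes, job
def grab(n):
    f=eyes.grab_frame(n); return f
def cloud(f):
    K=f["camera_matrix"]; z=f["z_map"]; h,w=z.shape
    u,v=np.meshgrid(np.arange(w),np.arange(h))
    p=np.stack([(u-K[0,2])/K[0,0]*z,(v-K[1,2])/K[1,1]*z,z],-1)
    Rm=cv2.Rodrigues(np.array(f["rvec"],float))[0]
    P=(p-np.array(f["tvec"]).ravel())@Rm
    P[z==0]=np.nan
    return P
E
python3 - <<'E'
from h import *
s=monitor.state(); print(s)
ims=[]
for n in("scene","top"):
    f=grab(n); np.savez("f_%s.npz"%n,P=cloud(f),c=f["color"],K=f["camera_matrix"],r=f["rvec"],t=f["tvec"])
    cv2.imwrite("pics/%s0.png"%n,f["color"][...,::-1]); 
    Rm=cv2.Rodrigues(np.array(f["rvec"],float))[0]; print(n,-Rm.T@np.array(f["tvec"]).ravel(),Rm[2],f["camera_matrix"][0,0])
E
```

```text
pics
{'time_s': 0.0, 'qpos': array([-7.35093842e+01,  1.83521821e+01,  8.97094519e+01, -3.29584370e-03,
        7.20439732e+01, -1.14589566e+00]), 'qvel': array([-0.02787601, -0.02374594,  0.00512052, -0.06743648, -0.03658195,
       -0.0297125 ]), 'effort': array([ 2.07886544e-03, -4.12458801e+01, -2.31972009e+01,  7.30533572e-02,
        4.55062289e-02, -1.32514192e-04]), 'ee_pos': array([ 174.04404746, -547.46797714,  213.09423552]), 'ee_rot': array([-1.79894351e+02,  1.02084579e-03,  1.76375313e+01]), 'force': array([0.67881473, 0.20478062, 0.01005689]), 'torque': array([-0.00477904,  0.06496558, -0.05136922]), 'gripper_width': 91.18809863845468}
scene [1265.02622172 -390.54486621  726.25826959] [-0.68604832  0.45260043 -0.56964072] 398.250134523245
top [ 462.80592847   78.07229305 1256.43102016] [ 8.65781532e-02 -4.60298461e-05 -9.96245061e-01] 458.7325054887837
```

View pics/scene0.png

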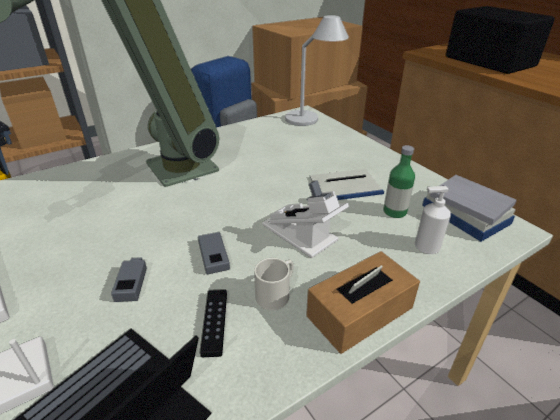

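View pics/top0.png

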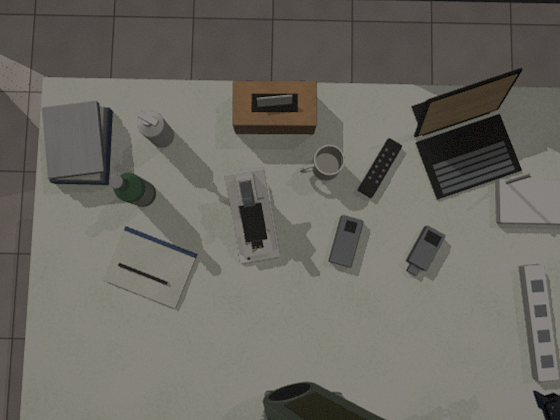

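The scene view shows the pack (130,280), plain bank (213,252), charger (310,220), mug and remote. In the top view (up is +x, left is +y) the pack is at (425,250) with its tongue at (412,268). The bank is at (346,240), and the charger at (252,215) has its low end at row 260 and its bolt knob at about (247,190).

```bash
python3 - <<'E'
from h import *
T=np.load("f_top.npz"); S=np.load("f_scene.npz")
def crop(D,u0,u1,v0,v1):
    m=np.zeros(D["P"].shape[:2],bool); m[v0:v1,u0:u1]=1; return m
for nm,D,b in(("top pack",T,(398,455,218,285)),("scene pack",S,(105,155,250,305)),("top bank",T,(322,370,205,275))):
    P=D["P"][crop(D,*b)]; P=P[~np.isnan(P[:,0])]
    print(nm,"desk z",np.median(P[abs(P[:,2])<8][:,2]))
    for lo,hi in((24,42),(13,25)):
        Q=P[(P[:,2]>lo)&(P[:,2]<hi)]
        if len(Q)<10: continue
        r=cv2.minAreaRect(Q[:,:2].astype(np.float32)); print(lo,len(Q),np.median(Q[:,2]),np.round(Q[:,:2].mean(0),1),np.round(r[0],1),np.round(r[1],1),round(r[2],1))
# deck
for nm,D,b in(("top",T,(215,290,160,270)),("scene",S,(255,355,170,255))):
    m=crop(D,*b)&(D["P"][...,2]>25); P=D["P"][m]; 
    best=0;rng=np.random.default_rng(0)
    n0=np.array([-.5,0,.866])
    for i in range(3000):
        a=P[rng.choice(len(P),3,False)]; n=np.cross(a[1]-a[0],a[2]-a[0]); l=np.linalg.norm(n)
        if l<50: continue
        n/=l; n*=np.sign(n[2])
        ang=np.degrees(np.arccos(n[2]))
        if abs(ang-30)>8: continue
        k=(abs((P-a[0])@n)<2).sum()
        if k>best: best=k;bn=n;ba=a[0]
    Q=P[abs((P-ba)@bn)<2.5]; c=Q.mean(0); n=np.linalg.svd(Q-c)[2][2]; n*=np.sign(n[2])
    print(nm,len(P),len(Q),"n",n,"tilt",np.degrees(np.arccos(n[2])),"yaw",np.degrees(np.arctan2(-n[1],-n[0])),"c",c)
# upscaled crops
c=T["c"][150:275,210:300]; cv2.imwrite("pics/a.png",np.hstack([cv2.resize(c,None,fx=4.4,fy=4.4,interpolation=3)[...,::-1],cv2.resize(T["c"][215:285,395:460],(400,550),interpolation=3)[...,::-1]]))
E
```

```text
top pack desk z 1.4524601982744312
24 903 33.29106435131105 [ 487.1 -320.3] [ 480.7 -318. ] [ 56.7 128.3] 61.2
13 142 20.42109959123762 [ 453.2 -292.3] [ 481.3 -296.1] [ 42.8 130.5] 86.5
scene pack desk z 1.9883123942736833
24 862 33.761767492064706 [ 495.7 -324.6] [ 484.8 -320.8] [ 57.6 124.3] 61.9
13 186 19.637238813487755 [ 506.1 -320.6] [ 480.4 -315.6] [ 55.1 134.5] 60.2
top bank desk z 1.1878832779314439
24 1113 29.378454096778697 [ 502.1 -107.4] [ 502.5 -108.3] [ 62.7 131.4] 75.2
13 74 23.350598323499305 [ 499.8 -100.8] [ 502.7 -108.2] [ 62.6 132.4] 74.7
top 3309 1715 n [-0.49070893 -0.08983676  0.86667993] tilt 29.924911205979253 yaw 10.374562817730494 c [566.72083475 143.63813507  86.95732729]
scene 2224 480 n [-0.48332385 -0.10422159  0.86921569] tilt 29.63237490174059 yaw 12.168657018640822 c [578.27531608 128.24485953  92.58232064]
```

View pics/a.png

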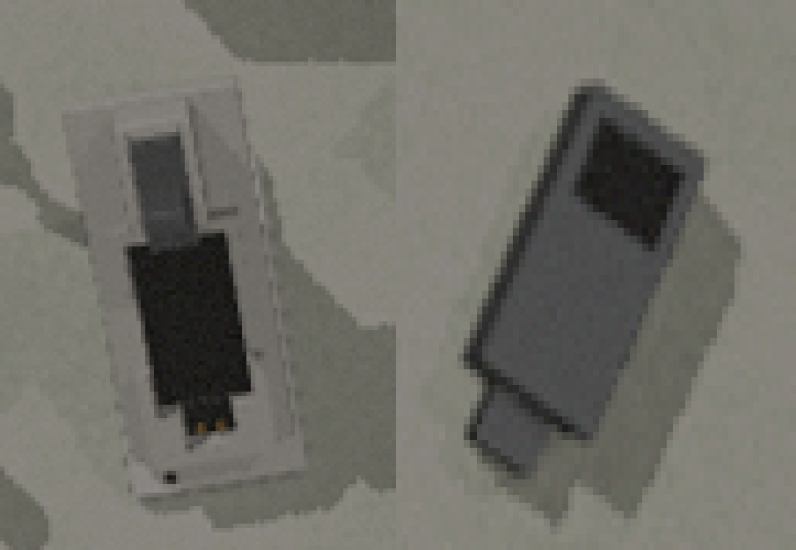

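The crop shows the black pocket floor (130-250, 235-405), its tongue slot at (210,415), the bolt nose at (165,240) and the knob at about (160,165). On the right is the pack with its tongue at the lower left. Next I'll fit the poses with templates.

```bash
cat >> h.py <<'E'
from scipy.optimize import minimize
def fit(xy,w,x0,poly,steps=(4,4,4)):
    """xy: Nx2 plane points, w: +1 in / -1 out weights; pose (x,y,yaw deg) maximising the weight inside poly"""
    def c(p):
        a=np.radians(p[2]); d=xy-p[:2]; q=np.c_[d@[np.cos(a),np.sin(a)],d@[-np.sin(a),np.cos(a)]]
        s=-np.ones(len(q))*99.
        for (x1,x2,y1,y2) in poly:
            s=np.maximum(s,np.min([q[:,0]-x1,x2-q[:,0],q[:,1]-y1,y2-q[:,1]],0))
        return -(w/(1+np.exp(-np.clip(s/1.0,-30,30)))).sum()
    best=None
    for dz in(-4,0,4):
        r=minimize(c,np.array(x0)+[0,0,dz],method="Nelder-Mead",options=dict(initial_simplex=np.array(x0)+[0,0,dz]+np.vstack([np.zeros(3),np.diag(steps)])))
        if best is None or r.fun<best.fun: best=r
    return best.x,best.fun/w[w>0].sum()
def rays(D,up=4,box=None):
    u0,u1,v0,v1=box; c=cv2.resize(D["c"][v0:v1,u0:u1],None,fx=up,fy=up,interpolation=cv2.INTER_CUBIC)
    h,w=c.shape[:2]; u,v=np.meshgrid((np.arange(w)+.5)/up-.5+u0,(np.arange(h)+.5)/up-.5+v0)
    K=D["K"]; Rm=cv2.Rodrigues(D["r"].astype(float))[0]; C=-Rm.T@D["t"].ravel()
    d=np.stack([(u-K[0,2])/K[0,0],(v-K[1,2])/K[1,1],np.ones_like(u)],-1)@Rm
    return c.astype(float).mean(-1),C,d
def onplane(C,d,n,p0):
    return C+d*(((p0-C)@n)/(d@n))[...,None]
E
python3 - <<'E'
from h import *
T=np.load("f_top.npz"); S=np.load("f_scene.npz")
# pack
for nm,D,b in(("top",T,(398,455,218,285)),("scene",S,(105,155,250,305))):
    P=D["P"][b[2]:b[3],b[0]:b[1]].reshape(-1,3); P=P[~np.isnan(P[:,0])]
    w=np.where((P[:,2]>27),1.,-1.); Q=P[:,:2]
    m=(P[:,2]>27)|(P[:,2]<12)
    print(nm,"pack",fit(Q[m],w[m],(492,-324,-29),[(-55,55,-28,28)]))
P=T["P"]; dark=T["c"].mean(-1)<45
m=np.zeros_like(dark);m[200:255,235:275]=1
Q=P[m&dark&(P[...,2]>30)]; 
for _ in range(4):
    c=Q.mean(0);n=np.linalg.svd(Q-c)[2][2];n*=np.sign(n[2]); Q=Q[abs((Q-c)@n)<4]
print("floor n",n,"tilt",np.degrees(np.arccos(n[2])),"yaw",np.degrees(np.arctan2(-n[1],-n[0])),c,len(Q))
yaw=10.; 
for it in range(4):
    Rc=R.from_euler("ZY",[yaw,-30],degrees=True).as_matrix()
    g,C,d=rays(T,4,(225,285,192,258))
    X=onplane(C,d,Rc[:,2],c if it==0 else np.array([pos[0],pos[1],73.]))
    base=c if it==0 else pos
    L=((X-base)@Rc)[...,:2].reshape(-1,2); gg=g.ravel()
    w=np.where(gg<50,1.,-1.); keep=L[:,0]+0<500
    p,f=fit(L,w,(0,0,0),[(-57,50,-30,30),(-81,-57,-16,16)])
    pos=base+Rc@np.array([p[0],p[1],0]); yaw+=p[2]; print(pos,yaw,f,np.percentile(gg,[5,20,50,80]))
    off=(Q-pos)@Rc; print("dark pts z in cradle",np.median(off[:,2]))
# deck off-axis heights: finger gaps / wall tops
loc=(P-pos)@Rc
s=(abs(loc[...,0])<90)&(abs(loc[...,1])<60)&(loc[...,2]>-20)
for y in range(-56,60,8):
    print(y,[int(np.round(np.nanmedian(loc[...,2][s&(abs(loc[...,1]-y)<4)&(abs(loc[...,0]-x)<6)]))) if (s&(abs(loc[...,1]-y)<4)&(abs(loc[...,0]-x)<6)).any() else None for x in range(-90,100,12)])
# knob: height >45
k=P[(loc[...,2]>58)&(abs(loc[...,1])<30)&(loc[...,0]>40)&(loc[...,0]<140)]; lk=(k-pos)@Rc; print("knob",len(k),lk.mean(0),lk.min(0),lk.max(0))
Ps=S["P"]; l2=(Ps-pos)@Rc; q=l2[(l2[...,2]>45)&(abs(l2[...,1])<30)&(l2[...,0]>40)&(l2[...,0]<140)&(l2[...,2]<110)]; print("knob scene",len(q),np.median(q,0),q.min(0),q.max(0))
E
```

```text
top pack (array([ 487.29398375, -323.19279502,  -28.86292994]), np.float64(-0.912916452431617))
scene pack (array([ 485.73370467, -322.8511866 ,  -28.23630561]), np.float64(-0.830371447833535))
floor n [-0.4888725  -0.09492667  0.86717508] tilt 29.867993869194414 yaw 10.988647646258523 [537.03229946 138.1636142   70.26136415] 786
[545.05375433 139.69242051  74.97546685] 10.516628795661218 -0.8350712743811227 [ 25.          35.66666667 107.33333333 120.        ]
dark pts z in cradle 0.0782589670533856
[544.33210763 139.62362449  74.55857309] 10.56080786208093 -0.8376395851043257 [ 25.          35.66666667 107.33333333 120.        ]
dark pts z in cradle 0.08387292246335967
[544.4896709  139.63802898  74.64952559] 10.568276367659047 -0.8370514624428589 [ 25.          35.66666667 107.33333333 120.        ]
dark pts z in cradle 0.08412784072563785
[544.45564958 139.63490922  74.6298862 ] 10.568990319774699 -0.8371742478190949 [ 25.          35.66666667 107.33333333 120.        ]
dark pts z in cradle 0.08432095405451395
-56 [-18, None, None, None, None, None, None, None, None, None, None, 
[... 477 characters left out ...]
, 0, 0, -1, 0, 0, 0, None, 44, None, 78]
16 [11, 8, 2, 0, 1, 1, 1, 1, 0, 1, 0, 0, 7, 38, 43, 44]
24 [10, 13, 11, 4, 0, 0, -1, 0, 0, -1, 0, 0, 1, 7, 0, 2]
32 [12, 11, 11, 10, 10, 6, -1, -2, 0, 0, 9, 10, 12, 0, 0, -2]
40 [1, 1, 1, 1, 0, 0, -2, -1, 0, -1, 1, 0, 1, 0, 0, -1]
48 [0, 0, -2, -3, 0, -2, -2, -1, -1, -2, -2, -1, -1, 0, -1, -2]
56 [-18, None, None, None, None, None, None, None, None, None, None, None, None, None, None, None]
knob 96 [97.22174136  0.24498194 75.65261319] [ 86.34333475 -11.62691168  58.41669329] [103.40603727  12.32201262  83.75823211]
knob scene 145 [101.15506826  -5.95058487  63.48006385] [ 87.10616359 -13.89310611  45.28667025] [104.7062573   10.59649586  81.23556941]
```

```bash
cat >> h.py <<'E'
PACK=np.array([486.8,-323.,-28.7]); CP=np.array([544.5,139.6,73.2]); CY=10.7
def packR(): return R.from_euler("z",PACK[2],degrees=True)*R.from_euler("x",180,degrees=True)
def RC(): return R.from_euler("ZY",[CY,-30],degrees=True)
def cradle(p): return CP+RC().apply(p), RC()*R.from_euler("x",180,degrees=True)
def rows(p,Rt,jaw,n):
    s=monitor.state(); p0=np.array(s["ee_pos"]); R0=R.from_euler("xyz",s["ee_rot"],degrees=True)
    rv=(R0.inv()*Rt).as_rotvec()
    P=[p0+(p-p0)*i/n for i in range(n+1)]; Q=[R0*R.from_rotvec(rv*i/n) for i in range(n+1)]
    print("t",round(s["time_s"],2),"pos",p0.round(1),"rot",np.round(s["ee_rot"],2),"F",np.round(s["force"],1),"w",round(s["gripper_width"],1),"remain mm",(p-p0).round(1),"tool",R0.inv().apply(p-p0).round(1),"deg",np.degrees(rv).round(2))
    for a in range(n):
        d=Q[a].inv().apply(P[a+1]-P[a])/10; r=(Q[a].inv()*Q[a+1]).as_rotvec()
        print([jaw]+[float(x) for x in np.r_[d.round(2),r.round(3)]])
E
python3 -c "
from h import *
rows(np.array([486.8,-323,110]),packR(),1,10)"
```

```text
t 0.1 pos [ 174.1 -547.5  213.2] rot [-179.91   -0.     17.64] F [ 0.1  0.4 -0.2] w 91.4 remain mm [ 312.7  224.5 -103.2] tool [ 366.  -119.1  103.4] deg [-9.000e-02  3.000e-02  4.634e+01]
[1, 3.66, -1.19, 1.03, -0.0, 0.0, 0.081]
[1, 3.55, -1.48, 1.03, -0.0, 0.0, 0.081]
[1, 3.42, -1.77, 1.03, -0.0, 0.0, 0.081]
[1, 3.27, -2.04, 1.03, -0.0, 0.0, 0.081]
[1, 3.09, -2.29, 1.03, -0.0, 0.0, 0.081]
[1, 2.9, -2.54, 1.03, -0.0, 0.0, 0.081]
[1, 2.68, -2.76, 1.03, -0.0, 0.0, 0.081]
[1, 2.45, -2.97, 1.03, -0.0, 0.0, 0.081]
[1, 2.2, -3.16, 1.03, -0.0, 0.0, 0.081]
[1, 1.94, -3.33, 1.03, -0.0, 0.0, 0.081]
```

{"op": "move_arm", "data": {
  "increments": [
    [[1, 3.7, -1.2, 1, 0, 0, 0.081], [1, 3.5, -1.5, 1, 0, 0, 0.081], [1, 3.4, -1.8, 1, 0, 0, 0.081], [1, 3.3, -2, 1, 0, 0, 0.081], [1, 3.1, -2.3, 1, 0, 0, 0.081], [1, 2.9, -2.5, 1, 0, 0, 0.081], [1, 2.7, -2.8, 1, 0, 0, 0.081], [1, 2.4, -3, 1, 0, 0, 0.081], [1, 2.2, -3.2, 1, 0, 0, 0.081], [1, 1.9, -3.3, 1, 0, 0, 0.081], [1, 0, 0, 0, 0, 0, 0]]
  ],
  "force": 25
}}

```text
time_s: 1.48
ee_pos: [496.6, -318.0, 105.2]
ee_rot: [-179.9, 0.5, -30.5]
force: [0.5, 0.4, 0.6]
gripper_width: 91.2
```

```bash
python3 -c "
from h import *
rows(np.array([486.8,-323,60]),packR(),1,3)
rows(np.array([486.8,-323,5]),packR(),1,5)"
```

```text
t 1.48 pos [ 496.6 -318.   105.2] rot [-179.87    0.51  -30.46] F [0.5 0.4 0.6] w 91.2 remain mm [ -9.8  -5.  -45.2] tool [-5.5  9.4 45.2] deg [-0.13  0.5  -1.76]
[1, -0.18, 0.31, 1.51, -0.001, 0.003, -0.01]
[1, -0.19, 0.31, 1.51, -0.001, 0.003, -0.01]
[1, -0.2, 0.31, 1.51, -0.001, 0.003, -0.01]
t 1.48 pos [ 496.6 -318.   105.2] rot [-179.87    0.51  -30.46] F [0.5 0.4 0.6] w 91.2 remain mm [  -9.8   -5.  -100.2] tool [ -5.    9.5 100.2] deg [-0.13  0.5  -1.76]
[1, -0.1, 0.19, 2.0, -0.0, 0.002, -0.006]
[1, -0.11, 0.19, 2.0, -0.0, 0.002, -0.006]
[1, -0.11, 0.19, 2.0, -0.0, 0.002, -0.006]
[1, -0.11, 0.19, 2.0, -0.0, 0.002, -0.006]
[1, -0.12, 0.18, 2.0, -0.0, 0.002, -0.006]
```

{"op": "move_arm", "data": {
  "increments": [
    [[1, -0.2, 0.3, 1.5, 0, 0.003, -0.01], [1, -0.2, 0.3, 1.5, 0, 0.003, -0.01], [1, -0.2, 0.3, 1.5, 0, 0.003, -0.01], [1, 0, 0, 0, 0, 0, 0], [1, 0, 0, 0, 0, 0, 0]]
  ]
}}

```text
time_s: 2.1
ee_pos: [483.9, -324.7, 59.7]
ee_rot: [-180.0, 0.0, -28.6]
force: [0.5, -0.1, 0.3]
gripper_width: 90.8
```

```bash
python3 - <<'E'
from h import *
rows(np.array([486.8,-323,5]),packR(),1,4)
f=grab("top"); c=f["color"][205:300,380:475]; f2=grab("scene"); c2=f2["color"][220:320,90:190]
cv2.imwrite("pics/b.png",np.hstack([cv2.resize(c,(400,400),interpolation=2),cv2.resize(c2,(400,400),interpolation=2)])[...,::-1])
E
```

```text
t 2.1 pos [ 483.9 -324.7   59.7] rot [-1.7996e+02  4.0000e-02 -2.8600e+01] F [ 0.5 -0.1  0.3] w 90.8 remain mm [  2.9   1.7 -54.7] tool [ 1.8 -2.8 54.7] deg [-0.04  0.04  0.1 ]
[1, 0.04, -0.07, 1.37, -0.0, 0.0, 0.0]
[1, 0.04, -0.07, 1.37, -0.0, 0.0, 0.0]
[1, 0.04, -0.07, 1.37, -0.0, 0.0, 0.0]
[1, 0.04, -0.07, 1.37, -0.0, 0.0, 0.0]
```

View pics/b.png

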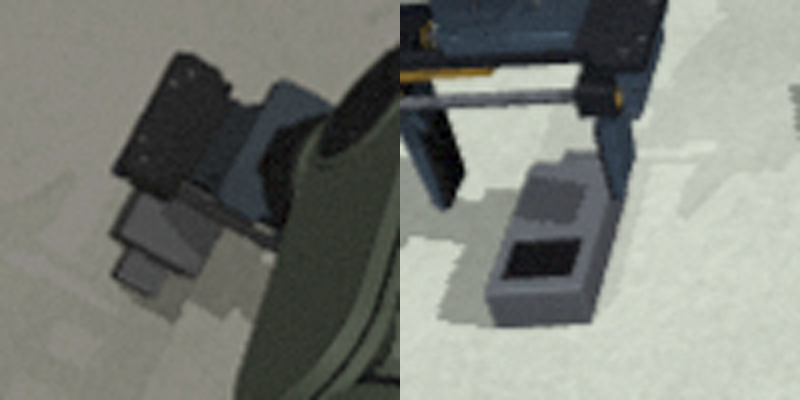

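The fingers straddle the pack: in the right crop they are at (430,150) and (615,150), either side of the block at (550,270). Descending now.

{"op": "move_arm", "data": {
  "increments": [
    [[1, 0.1, -0.1, 1.5, 0, 0, 0], [1, 0.1, -0.1, 1.5, 0, 0, 0], [1, 0, -0.1, 1.5, 0, 0, 0], [1, 0, 0, 0.7, 0, 0, 0], [1, 0, 0, 0.1, 0, 0, 0], [1, 0, 0, 0, 0, 0, 0]]
  ]
}}

```text
time_s: 2.95
ee_pos: [487.7, -322.4, 2.7]
ee_rot: [-180.0, 0.1, -28.5]
force: [0.5, 0.2, 0.0]
gripper_width: 91.0
```

{"op": "move_arm", "data": {
  "increments": [
    [[1, 0, 0, -0.25, 0, 0, 0], [0.75, 0, 0, 0, 0, 0, 0], [0.65, 0, 0, 0, 0, 0, 0], [0.55, 0, 0, 0, 0, 0, 0], [0.5, 0, 0, 0, 0, 0, 0], [0.5, 0, 0, 0, 0, 0, 0], [0.5, 0, 0, 0, 0, 0, 0]]
  ],
  "force": 25
}}

```text
time_s: 3.82
ee_pos: [488.5, -323.0, 6.9]
ee_rot: [-180.0, -0.1, -28.6]
force: [0.0, 0.6, -0.1]
gripper_width: 56.0
```

{"op": "move_arm", "data": {
  "increments": [
    [[0.4, 0, 0, -0.5, 0, 0, 0], [0.4, 0, 0, -1.5, 0, 0, 0], [0.4, 0, 0, -2.5, 0, 0, 0], [0.4, 0, 0, -3, 0, 0, 0], [0.4, 0, 0, -3, 0, 0, 0], [0.4, 0, 0, -3, 0, 0, 0], [0.4, 0, 0, -2, 0, 0, 0], [0.4, 0, 0, 0, 0, 0, 0]]
  ]
}}

```text
time_s: 4.82
ee_pos: [486.3, -321.7, 169.2]
ee_rot: [-180.0, 0.1, -28.6]
force: [0.6, -1.1, -3.5]
gripper_width: 55.7
```

```bash
python3 - <<'E'
from h import *
p,Rt=cradle([0,0,125]); print(p)
rows(p,Rt,0.4,18)
E
```

```text
[483.08670022 127.99583654 181.45317547]
t 4.83 pos [ 486.3 -321.7  169.2] rot [-1.7996e+02  1.0000e-01 -2.8560e+01] F [ 0.6 -1.1 -3.5] w 55.7 remain mm [ -3.2 449.7  12.2] tool [-217.8 -393.5  -11.6] deg [ 10.2   28.89 -38.36]
[0.4, -1.21, -2.19, -0.06, 0.01, 0.028, -0.037]
[0.4, -1.13, -2.23, -0.08, 0.01, 0.028, -0.037]
[0.4, -1.04, -2.27, -0.08, 0.01, 0.028, -0.037]
[0.4, -0.95, -2.31, -0.09, 0.01, 0.028, -0.037]
[0.4, -0.86, -2.34, -0.09, 0.01, 0.028, -0.037]
[0.4, -0.77, -2.38, -0.09, 0.01, 0.028, -0.037]
[0.4, -0.68, -2.4, -0.09, 0.01, 0.028, -0.037]
[0.4, -0.59, -2.43, -0.08, 0.01, 0.028, -0.037]
[0.4, -0.5, -2.45, -0.07, 0.01, 0.028, -0.037]
[0.4, -0.4, -2.47, -0.06, 0.01, 0.028, -0.037]
[0.4, -0.31, -2.48, -0.05, 0.01, 0.028, -0.037]
[0.4, -0.22, -2.49, -0.03, 0.01, 0.028, -0.037]
[0.4, -0.12, -2.5, -0.01, 0.01, 0.028, -0.037]
[0.4, -0.03, -2.5, 0.01, 0.01, 0.028, -0.037]
[0.4, 0.06, -2.5, 0.04, 0.01, 0.028, -0.037]
[0.4, 0.15, -2.49, 0.07, 0.01, 0.028, -0.037]
[0.4, 0.24, -2.49, 0.1, 0.01, 0.028, -0.037]
[0.4, 0.33, -2.47, 0.13, 0.01, 0.028, -0.037]
```

{"op": "move_arm", "data": {
  "increments": [
    [[0.4, -0.6, -1.1, 0, 0.005, 0.014, -0.018], [0.4, -1.1, -2.2, -0.1, 0.01, 0.028, -0.037], [0.4, -1, -2.3, -0.1, 0.01, 0.028, -0.037], [0.4, -0.9, -2.3, -0.1, 0.01, 0.028, -0.037], [0.4, -0.9, -2.3, -0.1, 0.01, 0.028, -0.037], [0.4, -0.8, -2.4, -0.1, 0.01, 0.028, -0.037], [0.4, -0.7, -2.4, -0.1, 0.01, 0.028, -0.037], [0.4, -0.6, -2.4, -0.1, 0.01, 0.028, -0.037], [0.4, -0.5, -2.4, -0.1, 0.01, 0.028, -0.037], [0.4, -0.4, -2.5, -0.1, 0.01, 0.028, -0.037], [0.4, -0.3, -2.5, 0, 0.01, 0.028, -0.037], [0.4, -0.2, -1.5, 0, 0.005, 0.014, -0.018]]
  ]
}}

```text
time_s: 6.32
ee_pos: [468.1, -24.0, 163.9]
ee_rot: [-176.4, -16.9, -4.6]
force: [-0.5, 0.2, -4.3]
gripper_width: 56.0
```

```bash
python3 - <<'E'
from h import *
p,Rt=cradle([0,0,125])
rows(p,Rt,0.4,8)
E
```

```text
t 6.33 pos [468.1 -24.  163.9] rot [-176.43  -16.95   -4.59] F [-0.5  0.2 -4.3] w 56.0 remain mm [ 15.  152.   17.5] tool [   7.7 -153.4   -6.4] deg [  2.57  12.52 -14.45]
[0.4, 0.1, -1.92, -0.08, 0.006, 0.027, -0.032]
[0.4, 0.16, -1.91, -0.07, 0.006, 0.027, -0.032]
[0.4, 0.22, -1.91, -0.05, 0.006, 0.027, -0.032]
[0.4, 0.28, -1.9, -0.03, 0.006, 0.027, -0.032]
[0.4, 0.34, -1.89, -0.01, 0.006, 0.027, -0.032]
[0.4, 0.4, -1.88, 0.01, 0.006, 0.027, -0.032]
[0.4, 0.46, -1.87, 0.03, 0.006, 0.027, -0.032]
[0.4, 0.52, -1.85, 0.05, 0.006, 0.027, -0.032]
```

{"op": "move_arm", "data": {
  "increments": [
    [[0.4, 0.1, -1.9, -0.1, 0.006, 0.027, -0.032], [0.4, 0.2, -1.9, -0.1, 0.006, 0.027, -0.032], [0.4, 0.2, -1.9, -0.1, 0.006, 0.027, -0.032], [0.4, 0.3, -1.9, -0.1, 0.006, 0.027, -0.032], [0.4, 0.3, -1.9, 0, 0.006, 0.027, -0.032], [0.4, 0.4, -1.9, 0, 0.006, 0.027, -0.032], [0.4, 0.4, -1.9, 0, 0.006, 0.027, -0.032], [0.4, 0.5, -1, 0, 0.003, 0.013, -0.016], [0.4, 0, 0, 0, 0, 0, 0], [0.4, 0, 0, 0, 0, 0, 0]]
  ]
}}

```text
time_s: 7.58
ee_pos: [470.9, 125.6, 175.1]
ee_rot: [-179.6, -28.2, 10.5]
force: [0.5, -0.4, -5.0]
gripper_width: 56.0
```

```bash
python3 - <<'E'
from h import *
p,Rt=cradle([0,0,125])
rows(p,Rt,0.4,2)
f=grab("top"); g=grab("scene")
for n,x in(("top",f),("scene",g)): np.savez("h_%s.npz"%n,P=cloud(x),c=x["color"],K=x["camera_matrix"],r=x["rvec"],t=x["tvec"])
c=f["color"][150:290,205:345]; c2=g["color"][140:270,245:375]
cv2.imwrite("pics/c.png",np.hstack([cv2.resize(c,(400,400),interpolation=2),cv2.resize(c2,(400,400),interpolation=2)])[...,::-1])
E
```

```text
t 7.58 pos [470.9 125.6 175.1] rot [-179.57  -28.16   10.54] F [ 0.5 -0.4 -5. ] w 56.0 remain mm [12.2  2.4  6.4] tool [14.  -0.1  0.2] deg [-0.36  1.84 -0.15]
[0.4, 0.7, -0.01, 0.01, -0.003, 0.016, -0.001]
[0.4, 0.7, -0.01, 0.02, -0.003, 0.016, -0.001]
```

View pics/c.png

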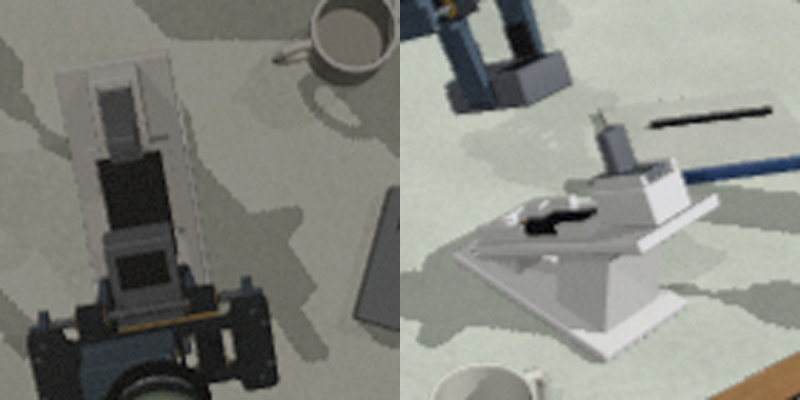

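Left crop: the pack is held with its upper end at (105-175, 230-310), and the pocket sits above it at (100-175, 155-230). Right crop: the pack hangs square in the fingers. Next I'll measure where the pack sits in the tool frame.

```bash
python3 - <<'E'
from h import *
s=monitor.state(); p0=np.array(s["ee_pos"]); R0=R.from_euler("xyz",s["ee_rot"],degrees=True).as_matrix()
for nm,b in (("top",None),("scene",None)):
    D=np.load("h_%s.npz"%nm); q=(D["P"]-p0-[0,0,1.5])@R0
    # candidate top face
    m=(abs(q[...,1])<40)&(q[...,0]>18)&(q[...,0]<75)&(q[...,2]>-45)&(q[...,2]<15)
    Q=q[m]; t=Q[(Q[:,2]<-15)&(Q[:,0]<50)&(abs(Q[:,1])<26)]
    print(nm,len(Q),len(t),"top z",np.median(t[:,2]) if len(t) else None)
    if len(t)>5:
        A=np.c_[t[:,:2],np.ones(len(t))]; print(" plane slopes deg",np.degrees(np.linalg.lstsq(A,t[:,2],rcond=None)[0][:2]))
    e=Q[abs(Q[:,1])<24]; u=e[(e[:,2]<-8)]; print(" xmax (99%)",np.percentile(u[:,0],[95,99,100]))
    e=Q[(Q[:,0]>25)&(Q[:,0]<50)&(Q[:,2]<-8)]; print(" y range",np.percentile(e[:,1],[0,1,99,100]))
    e=Q[(Q[:,0]>45)&(abs(Q[:,1])<28)]; print(" zmax (underside)",np.percentile(e[:,2],[50,95,100]))
D=np.load("h_top.npz")
# image-based: edge of upper end on top plane
g,C,d=rays(D,4,(235,275,220,265))
n=R0[:,2]; pl=p0+R0@[0,0,-25]
X=((onplane(C,d,n,pl)-p0)@R0)
for y in(-20,-10,10,20):
    m=abs(X[...,1]-y)<3; x=X[...,0][m]; v=g[m]; print(y,[int(v[abs(x-k)<1.2].mean()) for k in range(40,66,2)])
for x0 in(25,35,45):
    m=abs(X[...,0]-x0)<3; y=X[...,1][m]; v=g[m]; print("x",x0,[(k,int(v[abs(y-k)<1.2].mean())) for k in list(range(-36,-21,2))+list(range(22,38,2))if (abs(y-k)<1.2).any()])
E
```

```text
top 482 293 top z -25.309731654775867
 plane slopes deg [ 0.92038687 -0.11663066]
 xmax (99%) [54.28751413 54.98950924 56.11014436]
 y range [-27.75614691 -27.23770423  27.60277674  27.95902779]
 zmax (underside) [-18.73302829   2.7228994    6.75011976]
scene 341 31 top z -25.751494623834414
 plane slopes deg [-1.06607702  1.49316502]
 xmax (99%) [55.85209951 57.02781618 58.27809756]
 y range [-22.98556973 -19.86616634  30.58078387  30.71877013]
 zmax (underside) [-9.79542347  4.80823943  6.86773879]
-20 [47, 55, 59, 60, 62, 68, 74, 70, 64, 64, 63, 61, 66]
-10 [24, 38, 55, 63, 63, 69, 75, 72, 64, 64, 64, 65, 62]
10 [28, 39, 55, 60, 62, 67, 72, 68, 63, 62, 64, 64, 59]
20 [41, 49, 59, 64, 64, 67, 72, 68, 63, 63, 64, 63, 59]
x 25 [(-36, 97), (-34, 74), (-32, 59), (-30, 50), (-28, 50), (-26, 58), (-24, 64), (-22, 61), (22, 59), (24, 63), (26, 58), (28, 48), (30, 47), (32, 44), (34, 45), (36, 67)]
x 35 [(-36, 117), (-34, 115), (-32, 118), (-30, 120), (-28, 101), (-26, 73), (-24, 61), (-22, 59), (22, 59), (24, 62), (26, 57), (28, 65), (30, 98), (32, 120), (34, 124), (36, 124)]
x 45 [(-36, 119), (-34, 117), (-32, 118), (-30, 116), (-28, 95), (-26, 70), (-24, 60), (-22, 62), (22, 62), (24, 63), (26, 56), (28, 42), (30, 64), (32, 115), (34, 126), (36, 123)]
```

```bash
python3 - <<'E'
from h import *
T=np.load("f_top.npz")
g,C,d=rays(T,4,(215,295,165,268))
Rc=RC().as_matrix(); X=(onplane(C,d,Rc[:,2],CP)-CP)@Rc
def prof(ax,o,c,hw,ks): 
    m=abs(X[...,o]-c)<hw; return [(k,int(g[m&(abs(X[...,ax]-k)<1)].mean())) for k in ks]
for y in(-23,23): print("shoulder y",y,prof(0,1,y,4,range(-66,-47,2)))
print("slot end",prof(0,1,0,3,range(-92,-68,2)))
for y in(-24,24): print("upper y",y,prof(0,1,y,3,range(40,62,2)))
for x in(-50,-40,40): print("sides x",x,prof(1,0,x,5,list(range(-36,-23,2))+list(range(24,38,2))))
print("slot sides",prof(1,0,-66,5,range(-24,26,3)))
p,Rt=cradle([1.5,0,60]); rows(p,Rt,0.4,5)
E
```

```text
shoulder y -23 [(-66, 115), (-64, 120), (-62, 124), (-60, 120), (-58, 102), (-56, 69), (-54, 31), (-52, 18), (-50, 20), (-48, 23)]
shoulder y 23 [(-66, 117), (-64, 110), (-62, 93), (-60, 81), (-58, 79), (-56, 64), (-54, 32), (-52, 19), (-50, 25), (-48, 24)]
slot end [(-92, 115), (-90, 116), (-88, 121), (-86, 127), (-84, 128), (-82, 117), (-80, 94), (-78, 51), (-76, 21), (-74, 23), (-72, 26), (-70, 27)]
upper y -24 [(40, 26), (42, 23), (44, 21), (46, 22), (48, 25), (50, 53), (52, 90), (54, 108), (56, 109), (58, 97), (60, 82)]
upper y 24 [(40, 28), (42, 26), (44, 24), (46, 24), (48, 23), (50, 46), (52, 87), (54, 110), (56, 113), (58, 108), (60, 106)]
sides x -50 [(-36, 117), (-34, 120), (-32, 120), (-30, 109), (-28, 58), (-26, 19), (-24, 23), (24, 25), (26, 28), (28, 47), (30, 83), (32, 111), (34, 120), (36, 119)]
sides x -40 [(-36, 109), (-34, 113), (-32, 117), (-30, 102), (-28, 60), (-26, 24), (-24, 21), (24, 24), (26, 25), (28, 42), (30, 76), (32, 108), (34, 120), (36, 119)]
sides x 40 [(-36, 106), (-34, 109), (-32, 108), (-30, 91), (-28, 46), (-26, 22), (-24, 23), (24, 25), (26, 27), (28, 48), (30, 80), (32, 104), (34, 112), (36, 113)]
slot sides [(-24, 118), (-21, 118), (-18, 122), (-15, 84), (-12, 24), (-9, 25), (-6, 26), (-3, 25), (0, 28), (3, 28), (6, 31), (9, 26), (12, 25), (15, 63), (18, 110), (21, 114), (24, 110)]
t 7.67 pos [471.1 125.4 175.2] rot [-179.56  -28.19   10.51] F [-0.2  0.1 -3.7] w 56.0 remain mm [ 45.2   8.8 -49.3] tool [17.3  0.1 65.2] deg [-0.35  1.81 -0.17]
[0.4, 0.35, 0.0, 1.3, -0.001, 0.006, -0.001]
[0.4, 0.34, -0.0, 1.31, -0.001, 0.006, -0.001]
[0.4, 0.33, -0.0, 1.31, -0.001, 0.006, -0.001]
[0.4, 0.32, -0.0, 1.31, -0.001, 0.006, -0.001]
[0.4, 0.31, -0.0, 1.31, -0.001, 0.006, -0.001]
```

{"op": "move_arm", "data": {
  "increments": [
    [[0.4, 0.4, 0, 1.2, 0, 0.008, 0], [0.4, 0.4, 0, 1.3, 0, 0.008, 0], [0.4, 0.4, 0, 1.3, 0, 0.008, 0], [0.4, 0.3, 0, 1.3, 0, 0.006, 0], [0.4, 0.3, 0, 1.2, 0, 0.004, 0], [0.4, 0, 0, 0, 0, 0, 0], [0.4, 0, 0, 0, 0, 0, 0]]
  ]
}}

```text
time_s: 8.55
ee_pos: [519.6, 131.4, 128.1]
ee_rot: [-179.6, -30.2, 10.1]
force: [0.0, 0.4, -3.0]
gripper_width: 56.0
```

```bash
python3 - <<'E'
from h import *
p,Rt=cradle([1.5,0.5,28]); rows(p,Rt,0.4,4)
E
```

```text
t 8.55 pos [519.6 131.4 128.1] rot [-179.56  -30.22   10.14] F [ 0.   0.4 -3. ] w 56.0 remain mm [ 12.3   6.3 -29.9] tool [-3.6 -3.8 32.6] deg [-0.16 -0.22 -0.48]
[0.4, -0.09, -0.1, 0.81, -0.001, -0.001, -0.002]
[0.4, -0.09, -0.1, 0.81, -0.001, -0.001, -0.002]
[0.4, -0.09, -0.1, 0.81, -0.001, -0.001, -0.002]
[0.4, -0.09, -0.1, 0.81, -0.001, -0.001, -0.002]
```

{"op": "move_arm", "data": {
  "increments": [
    [[0.4, -0.1, -0.1, 0.8, 0, 0, -0.002], [0.4, -0.1, -0.1, 0.8, 0, -0.001, -0.002], [0.4, -0.1, -0.1, 0.8, 0, -0.001, -0.002], [0.4, 0, -0.1, 0.6, 0, 0, -0.002], [0.4, 0, 0, 0, 0, 0, 0], [0.4, 0, 0, 0, 0, 0, 0]]
  ]
}}

```text
time_s: 9.3
ee_pos: [531.9, 138.4, 99.3]
ee_rot: [-179.8, -30.1, 10.7]
force: [0.1, 0.2, -4.6]
gripper_width: 55.9
```

```bash
python3 - <<'E'
from h import *
p,Rt=cradle([1.5,0.5,28]); rows(p,Rt,0.4,1)
f=grab("top"); g=grab("scene")
for n,x in(("top",f),("scene",g)): np.savez("i_%s.npz"%n,P=cloud(x),c=x["color"],K=x["camera_matrix"],r=x["rvec"],t=x["tvec"])
c=f["color"][160:270,205:315]; c2=g["color"][160:260,255:355]
cv2.imwrite("pics/d.png",np.hstack([cv2.resize(c,(400,400),interpolation=2),cv2.resize(c2,(400,400),interpolation=2)])[...,::-1])
s=monitor.state(); p0=np.array(s["ee_pos"]); R0=R.from_euler("xyz",s["ee_rot"],degrees=True).as_matrix()
D=np.load("i_top.npz"); q=(D["P"]-p0-[0,0,1.5])@R0
Q=q[(abs(q[...,1])<26)&(q[...,0]>18)&(q[...,0]<65)&(q[...,2]>-40)&(q[...,2]<-20)]
print("top face z",np.median(Q[:,2]),"xmax",np.percentile(Q[:,0],[95,99,100]))
E
```

```text
t 9.3 pos [531.9 138.4  99.3] rot [-179.84  -30.14   10.73] F [ 0.1  0.2 -4.6] w 55.9 remain mm [-0.  -0.7 -1.1] tool [-0.7  0.7  0.9] deg [-0.17 -0.14  0.03]
[0.4, -0.07, 0.07, 0.09, -0.003, -0.002, 0.001]
top face z -24.83346973931365 xmax [52.98847006 54.6885221  56.18776872]
```

View pics/d.png

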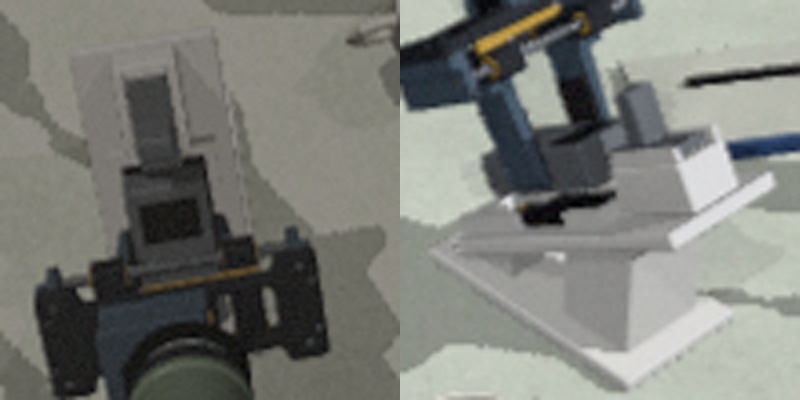

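The pack is aligned over the pocket, with its top face at (130-210, 170-260) in the left crop, and the right crop shows it parallel to the deck. I'll lower it slowly and watch the force.

{"op": "move_arm", "data": {
  "increments": [
    [[0.4, -0.05, 0.05, 0.4, 0, 0, 0], [0.4, 0, 0, 0.4, 0, 0, 0], [0.4, 0, 0, 0.4, 0, 0, 0], [0.4, 0, 0, 0.3, 0, 0, 0], [0.4, 0, 0, 0, 0, 0, 0]]
  ]
}}

```text
time_s: 10.02
ee_pos: [539.7, 139.3, 85.7]
ee_rot: [-179.8, -30.2, 10.7]
force: [-0.2, 1.2, -4.5]
gripper_width: 56.1
```

```bash
python3 - <<'E'
from h import *
p,Rt=cradle([1.5,0.5,6.7]); rows(p,Rt,0.4,1)
E
```

```text
t 10.03 pos [539.7 139.3  85.7] rot [-179.83  -30.2    10.71] F [-0.2  1.2 -4.5] w 56.1 remain mm [ 2.7  0.4 -6. ] tool [-0.7  0.1  6.5] deg [-0.17 -0.2   0.01]
[0.4, -0.07, 0.01, 0.65, -0.003, -0.004, 0.0]
```

{"op": "move_arm", "data": {
  "increments": [
    [[0.4, -0.05, 0, 0.2, 0, -0.003, 0], [0.4, 0, 0, 0.15, 0, 0, 0], [0.4, 0, 0, 0.1, 0, 0, 0], [0.4, 0, 0, 0, 0, 0, 0]]
  ]
}}

```text
time_s: 10.52
ee_pos: [541.7, 139.7, 81.4]
ee_rot: [-179.8, -30.0, 10.7]
force: [0.2, 0.0, -3.9]
gripper_width: 56.0
```

```bash
python3 - <<'E'
from h import *
p,Rt=cradle([1.5,0.5,6.7]); rows(p,Rt,0.4,1)
E
```

```text
t 10.53 pos [541.7 139.7  81.4] rot [-179.83  -30.04   10.72] F [ 0.2  0.  -3.9] w 56.0 remain mm [ 0.7 -0.  -1.7] tool [-0.3  0.1  1.8] deg [-0.17 -0.04  0.02]
[0.4, -0.03, 0.01, 0.18, -0.003, -0.001, 0.0]
```

{"op": "move_arm", "data": {
  "increments": [
    [[0.4, 0, 0, 0.1, 0, 0, 0], [0.4, 0, 0, 0, 0, 0, 0]]
  ]
}}

```text
time_s: 10.78
ee_pos: [542.3, 139.8, 80.6]
ee_rot: [-179.8, -30.1, 10.7]
force: [-0.9, 0.5, -2.9]
gripper_width: 56.1
```

{"op": "move_arm", "data": {
  "increments": [
    [[0.4, 0, 0, 0.1, 0, 0, 0], [0.4, 0, 0, 0, 0, 0, 0]]
  ]
}}

```text
time_s: 11.02
ee_pos: [542.8, 139.9, 79.8]
ee_rot: [-179.8, -30.1, 10.7]
force: [-0.3, -0.0, -4.9]
gripper_width: 55.7
```

{"op": "move_arm", "data": {
  "increments": [
    [[0.4, 0, 0, 0.07, 0, 0, 0], [0.4, 0, 0, 0, 0, 0, 0]]
  ]
}}

```text
time_s: 11.28
ee_pos: [542.9, 140.0, 79.9]
ee_rot: [-179.8, -30.1, 10.7]
force: [-0.4, 0.2, -4.3]
gripper_width: 56.3
```

{"op": "move_arm", "data": {
  "increments": [
    [[0.4, 0, 0, 0.07, 0, 0, 0], [0.4, 0, 0, 0, 0, 0, 0]]
  ]
}}

```text
time_s: 11.52
ee_pos: [543.0, 140.0, 79.8]
ee_rot: [-179.8, -30.1, 10.7]
force: [0.4, 0.3, -3.9]
gripper_width: 55.5
```

{"op": "move_arm", "data": {
  "increments": [
    [[0.4, 0, 0, 0.12, 0, 0, 0], [0.4, 0, 0, 0.05, 0, 0, 0]]
  ]
}}

```text
time_s: 11.78
ee_pos: [543.1, 140.1, 79.7]
ee_rot: [-179.9, -30.2, 10.7]
force: [-3.0, -0.9, -0.3]
gripper_width: 55.5
```

{"op": "move_arm", "data": {
  "increments": [
    [[0.4, 0, 0, 0.12, 0, 0, 0], [0.4, 0, 0, 0.05, 0, 0, 0]]
  ]
}}

```text
time_s: 12.02
ee_pos: [543.1, 140.1, 79.7]
ee_rot: [-179.9, -30.2, 10.7]
force: [-2.7, -1.0, 0.8]
gripper_width: 56.1
```

{"op": "move_arm", "data": {
  "increments": [
    [[0.64, 0, 0, 0, 0, 0, 0], [0.68, 0, 0, 0, 0, 0, 0], [0.75, 0, 0, 0, 0, 0, 0], [0.85, 0, 0, 0, 0, 0, 0], [0.9, 0, 0, 0, 0, 0, 0]]
  ]
}}

```text
time_s: 12.65
ee_pos: [546.8, 141.2, 81.8]
ee_rot: [-179.8, -30.7, 10.7]
force: [-0.3, -1.0, 0.4]
gripper_width: 81.7
```

```bash
python3 - <<'E'
from h import *
p,Rt=cradle([1.5,0.5,6.7]); rows(p,Rt,0.9,1)
E
```

```text
t 12.65 pos [546.8 141.2  81.8] rot [-179.8   -30.69   10.73] F [-0.3 -1.   0.4] w 81.7 remain mm [-4.4 -1.5 -2.1] tool [-5.   0.6 -0.6] deg [-0.22 -0.69  0.03]
[0.9, -0.5, 0.06, -0.06, -0.004, -0.012, 0.0]
```

{"op": "move_arm", "data": {
  "increments": [
    [[0.95, -0.3, 0, -0.8, 0, 0, 0], [0.95, -0.2, 0, -2, 0, -0.006, 0], [0.95, 0, 0, -4, 0, -0.006, 0], [0.95, 0, 0, -5, 0, 0, 0], [0.95, 0, 0, -4, 0, 0, 0], [0.95, 0, 0, 0, 0, 0, 0]]
  ]
}}

```text
time_s: 13.4
ee_pos: [460.1, 124.4, 220.4]
ee_rot: [-179.7, -29.9, 10.7]
force: [0.0, -0.4, -0.6]
gripper_width: 86.5
```

```bash
python3 - <<'E'
from h import *
p,Rt=cradle([97,0,60]); rows(p,Rt,0.6,8)
f=grab("top"); g=grab("scene")
for n,x in(("top",f),("scene",g)): np.savez("j_%s.npz"%n,P=cloud(x),c=x["color"],K=x["camera_matrix"],r=x["rvec"],t=x["tvec"])
c=f["color"][160:270,205:315]; c2=g["color"][160:260,255:355]
cv2.imwrite("pics/e.png",np.hstack([cv2.resize(c,(400,400),interpolation=2),cv2.resize(c2,(400,400),interpolation=2)])[...,::-1])
D=np.load("j_top.npz"); l=(D["P"]-CP-[0,0,1.5])@RC().as_matrix()
for y in(-24,-16,-8,0,8,16,24): print(y,[(x,round(float(np.median(l[...,2][m])),1)) for x in range(-80,72,10) if (m:=(abs(l[...,1]-y)<4)&(abs(l[...,0]-x)<5)&(l[...,2]>-10)&(l[...,2]<60)).sum()>2])
E
```

```text
t 13.4 pos [460.1 124.4 220.4] rot [-179.74  -29.94   10.75] F [ 0.  -0.4 -0.6] w 86.5 remain mm [137.5  25.2 -46.7] tool [ 97.8   1.4 110.2] deg [-0.29  0.06  0.04]
[0.6, 1.22, 0.02, 1.38, -0.001, 0.0, 0.0]
[0.6, 1.22, 0.02, 1.38, -0.001, 0.0, 0.0]
[0.6, 1.22, 0.02, 1.38, -0.001, 0.0, 0.0]
[0.6, 1.22, 0.01, 1.38, -0.001, 0.0, 0.0]
[0.6, 1.22, 0.01, 1.38, -0.001, 0.0, 0.0]
[0.6, 1.22, 0.01, 1.38, -0.001, 0.0, 0.0]
[0.6, 1.22, 0.01, 1.38, -0.001, 0.0, 0.0]
[0.6, 1.22, 0.01, 1.38, -0.001, 0.0, 0.0]
-24 [(-80, 11.4), (-70, 10.8), (-50, 30.1), (-40, 31.4), (-30, 32.1), (-20, 30.7), (-10, 31.1), (0, 32.1), (10, 30.3), (20, 31.0), (30, 30.8), (40, 31.1), (50, 25.4), (60, 10.4), (70, 1.4)]
-16 [(-80, 10.6), (-70, 11.0), (-50, 32.2), (-40, 31.8), (-30, 31.4), (-20, 32.2), (-10, 31.3), (0, 30.3), (10, 31.0), (20, 32.9), (30, 32.8), (40, 31.3), (50, 26.1), (60, 11.1), (70, 41.7)]
-8 [(-80, 14.3), (-70, 18.9), (-60, 18.5), (-50, 31.4), (-40, 30.6), (-30, 30.4), (-20, 31.3), (-10, 31.0), (0, 30.3), (10, 30.6), (20, 31.7), (30, 32.0), (40, 30.0), (50, 30.7), (70, 41.7)]
0 [(-80, 18.3), (-70, 19.8), (-60, 21.0), (-50, 31.7), (-40, 30.8), (-30, 32.3), (-20, 30.3), (-10, 31.5), (0, 31.9), (10, 32.0), (20, 32.1), (30, 32.0), (40, 31.9), (50, 28.2), (70, 42.8)]
8 [(-80, 14.6), (-70, 20.1), (-60, 21.6), (-50, 31.7), (-40, 30.4), (-30, 31.4), (-20, 30.3), (-10, 30.3), (0, 31.5), (10, 30.6), (20, 31.9), (30, 30.5), (40, 32.1), (50, 31.1), (60, 41.7), (70, 42.1)]
16 [(-80, 10.6), (-70, 15.2), (-50, 32.7), (-40, 30.7), (-30, 31.7), (-20, 30.5), (-10, 31.2), (0, 31.1), (10, 31.4), (20, 31.6), (30, 32.1), (40, 30.5), (50, 29.3), (70, 37.1)]
24 [(-80, 12.1), (-70, 11.1), (-50, 30.9), (-40, 30.6), (-30, 30.9), (-20, 30.3), (-10, 29.8), (0, 31.8), (10, 31.9), (20, 32.0), (30, 32.3), (40, 31.3), (50, 24.0), (60, 10.7), (70, 3.0)]
```

View pics/e.png

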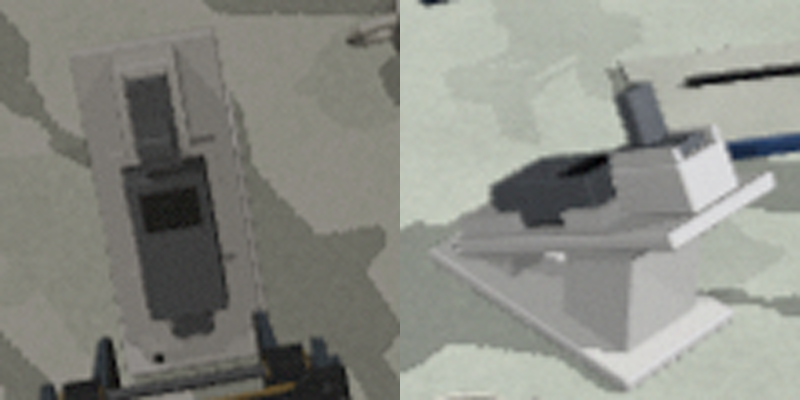

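The pack lies flat: its top is a uniform 31-32 mm above the floor, and the tongue is in the slot at (195,325) in the left crop. Next is the bolt knob at (150,105).

{"op": "move_arm", "data": {
  "increments": [
    [[0.6, 1.5, 0, 0.3, 0, 0, 0], [0.6, 2, 0, 0.5, 0, 0, 0], [0.6, 2, 0.1, 0.7, 0, 0, 0], [0.6, 2, 0, 1, 0, 0, 0], [0.6, 1.2, 0, 1.5, 0, 0, 0], [0.6, 0.4, 0, 1.5, 0, 0, 0], [0.6, 0, 0, 0, 0, 0, 0], [0.6, 0, 0, 0, 0, 0, 0]]
  ]
}}

```text
time_s: 14.5
ee_pos: [571.5, 144.2, 202.1]
ee_rot: [-179.8, -28.6, 10.8]
force: [0.5, -0.4, 0.4]
gripper_width: 54.9
```

```bash
python3 - <<'E'
from h import *
p,Rt=cradle([97,0.3,49]); rows(p,Rt,0.6,6)
E
```

```text
t 14.5 pos [571.5 144.2 202.1] rot [-179.84  -28.59   10.77] F [ 0.5 -0.4  0.4] w 54.9 remain mm [ 31.4   6.8 -37.9] tool [10.  -0.6 48.7] deg [-0.2   1.41  0.06]
[0.6, 0.17, -0.01, 0.81, -0.001, 0.004, 0.0]
[0.6, 0.16, -0.01, 0.81, -0.001, 0.004, 0.0]
[0.6, 0.16, -0.01, 0.81, -0.001, 0.004, 0.0]
[0.6, 0.16, -0.01, 0.81, -0.001, 0.004, 0.0]
[0.6, 0.15, -0.01, 0.81, -0.001, 0.004, 0.0]
[0.6, 0.15, -0.01, 0.81, -0.001, 0.004, 0.0]
```

{"op": "move_arm", "data": {
  "increments": [
    [[0.6, 0.3, 0, 0.6, 0, 0.008, 0], [0.6, 0.3, 0, 0.9, 0, 0.008, 0], [0.6, 0.2, 0, 0.9, 0, 0.006, 0], [0.6, 0.1, 0, 0.8, 0, 0.002, 0], [0.6, 0, 0, 0.6, 0, 0, 0], [0.6, 0, 0, 0, 0, 0, 0]]
  ]
}}

```text
time_s: 15.25
ee_pos: [598.5, 149.5, 171.9]
ee_rot: [-179.8, -30.1, 10.8]
force: [-0.1, 0.4, 0.2]
gripper_width: 55.4
```

```bash
python3 - <<'E'
from h import *
p,Rt=cradle([97,0.3,49]); rows(p,Rt,0.6,1)
E
```

```text
t 15.25 pos [598.5 149.5 171.9] rot [-179.83  -30.1    10.77] F [-0.1  0.4  0.2] w 55.4 remain mm [ 4.4  1.4 -7.8] tool [ 0.1 -0.5  9. ] deg [-0.21 -0.1   0.06]
[0.6, 0.01, -0.05, 0.9, -0.004, -0.002, 0.001]
```

{"op": "move_arm", "data": {
  "increments": [
    [[0.6, 0, -0.05, 0.4, 0, 0, 0], [0.6, 0, 0, 0.3, 0, 0, 0], [0.45, 0, 0, 0, 0, 0, 0], [0.35, 0, 0, 0, 0, 0, 0], [0.25, 0, 0, 0, 0, 0, 0], [0.15, 0, 0, 0, 0, 0, 0], [0.15, 0, 0, 0, 0, 0, 0]]
  ],
  "force": 12
}}

```text
time_s: 16.12
ee_pos: [602.3, 151.2, 166.2]
ee_rot: [-179.8, -30.2, 10.8]
force: [1.1, 0.5, -1.5]
gripper_width: 23.8
```

```bash
python3 - <<'E'
from h import *
p,Rt=cradle([62,0.3,49]); rows(p,Rt,0.6,1)
E
```

```text
t 16.12 pos [602.3 151.2 166.2] rot [-179.81  -30.18   10.79] F [ 1.1  0.5 -1.5] w 23.8 remain mm [-29.1  -5.9 -19.6] tool [-35.5   0.3   2. ] deg [-0.23 -0.18  0.08]
[0.6, -3.55, 0.03, 0.2, -0.004, -0.003, 0.001]
```

{"op": "move_arm", "data": {
  "increments": [
    [[0.15, -0.3, 0, 0, 0, 0, 0], [0.15, -0.5, 0, 0, 0, 0, 0], [0.15, -0.6, 0, 0, 0, 0, 0], [0.15, -0.6, 0, 0, 0, 0, 0], [0.15, -0.5, 0, 0, 0, 0, 0], [0.15, -0.3, 0, 0, 0, 0, 0], [0.15, 0, 0, 0, 0, 0, 0]]
  ]
}}

```text
time_s: 17.0
ee_pos: [578.4, 146.7, 152.2]
ee_rot: [-179.8, -30.4, 10.8]
force: [1.8, 1.4, -1.1]
gripper_width: 24.0
```

```bash
python3 - <<'E'
from h import *
p,Rt=cradle([62,0.3,50.5]); rows(p,Rt,0.6,1)
E
```

```text
t 17.0 pos [578.4 146.7 152.2] rot [-179.79  -30.42   10.77] F [ 1.8  1.4 -1.1] w 24.0 remain mm [-6.  -1.6 -4.3] tool [-7.5  0.4  0.6] deg [-0.25 -0.42  0.06]
[0.6, -0.75, 0.04, 0.06, -0.004, -0.007, 0.001]
```

{"op": "move_arm", "data": {
  "increments": [
    [[0.15, -0.3, 0, 0, 0, -0.004, 0], [0.15, -0.3, 0, 0, 0, -0.003, 0], [0.15, -0.25, 0, 0, 0, 0, 0], [0.15, -0.2, 0, 0, 0, 0, 0]]
  ]
}}

```text
time_s: 17.5
ee_pos: [576.1, 146.3, 151.1]
ee_rot: [-179.8, -30.9, 10.8]
force: [5.7, 1.8, -2.0]
gripper_width: 23.7
```

```bash
python3 - <<'E'
from h import *
p,Rt=cradle([62,0.3,50.5]); rows(p,Rt,0.6,1)
E
```

```text
t 17.5 pos [576.1 146.3 151.1] rot [-179.75  -30.9    10.77] F [ 5.7  1.8 -2. ] w 23.7 remain mm [-3.7 -1.1 -3.1] tool [-4.9  0.4  0.7] deg [-0.29 -0.9   0.07]
[0.6, -0.49, 0.04, 0.07, -0.005, -0.016, 0.001]
```

{"op": "move_arm", "data": {
  "increments": [
    [[0.15, -0.5, 0, 0, 0, 0.008, 0], [0.15, -0.5, 0, 0, 0, 0.008, 0], [0.15, -0.5, 0, 0, 0, 0, 0]]
  ],
  "force": 20
}}

```text
time_s: 17.88
ee_pos: [575.8, 146.3, 151.5]
ee_rot: [-179.7, -33.5, 10.8]
force: [11.9, 2.3, -4.0]
gripper_width: 24.0
```

```bash
python3 - <<'E'
from h import *
p,Rt=cradle([62,0.3,50.5]); rows(p,Rt,0.6,1)
f=grab("top"); g=grab("scene")
for n,x in(("top",f),("scene",g)): np.savez("k_%s.npz"%n,P=cloud(x),c=x["color"],K=x["camera_matrix"],r=x["rvec"],t=x["tvec"])
c=f["color"][160:270,205:315]; c2=g["color"][160:260,255:355]
cv2.imwrite("pics/f.png",np.hstack([cv2.resize(c,(400,400),interpolation=2),cv2.resize(c2,(400,400),interpolation=2)])[...,::-1])
E
```

```text
t 17.88 pos [575.8 146.3 151.5] rot [-179.67  -33.51   10.75] F [11.9  2.3 -4. ] w 24.0 remain mm [-3.4 -1.1 -3.6] tool [-4.9  0.5  1. ] deg [-0.36 -3.51  0.06]
[0.6, -0.49, 0.05, 0.1, -0.006, -0.061, 0.001]
```

View pics/f.png

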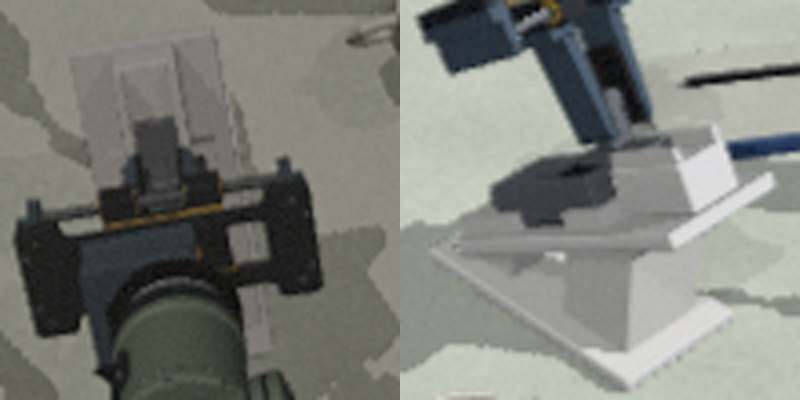

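```bash
python3 - <<'E'
from h import *
for nm in("f","j","k"):
    for cam in("top","scene"):
        D=np.load("%s_%s.npz"%(nm,cam)); l=(D["P"]-CP-[0,0,1.5])@RC().as_matrix()
        # knob's upper (+x) face / rear of the top
        m=(abs(l[...,1])<9)&(l[...,2]>50)&(l[...,2]<79)&(l[...,0]>40)&(l[...,0]<125); q=l[m]
        t=l[(abs(l[...,1])<9)&(l[...,2]>77)&(l[...,2]<84)&(l[...,0]>40)&(l[...,0]<125)]
        b=l[(abs(l[...,1])<10)&(l[...,2]>38)&(l[...,2]<47)&(l[...,0]>30)&(l[...,0]<150)]
        for n2,a in(("face",q),("knobtop",t),("bar",b)):
            if len(a)>3: print(nm,cam,n2,len(a),"x pct",np.percentile(a[:,0],[2,10,50,90,98]).round(1))
E
```

```text
f top face 55 x pct [ 86.6  91.2 101.5 102.7 103.2]
f top knobtop 45 x pct [ 86.4  88.7  94.5 100.2 101.9]
f top bar 120 x pct [ 64.   67.5 111.9 126.2 129.4]
f scene face 62 x pct [100.  100.7 102.3 103.7 104.5]
f scene knobtop 15 x pct [ 91.1  93.3 100.6 102.3 102.9]
f scene bar 48 x pct [ 65.9  72.2 106.8 128.7 129.4]
j top face 57 x pct [ 88.   90.4 101.2 102.3 103.2]
j top knobtop 48 x pct [ 87.1  89.   94.7 100.7 101.6]
j top bar 120 x pct [ 64.5  67.  111.  126.7 129.3]
j scene face 61 x pct [ 99.3 100.1 101.9 103.9 105. ]
j scene knobtop 14 x pct [ 91.4  94.6 100.3 103.2 104.6]
j scene bar 50 x pct [ 66.5  74.  114.5 130.3 132.8]
k top face 36 x pct [64.4 69.2 70.9 71.7 72.3]
k top knobtop 21 x pct [65.  65.7 68.6 71.2 72. ]
k top bar 107 x pct [34.5 38.5 81.6 95.5 98.5]
k scene face 37 x pct [69.1 70.  71.2 72.7 73.2]
k scene knobtop 6 x pct [64.9 66.7 70.2 71.3 71.9]
k scene bar 40 x pct [ 33.2  49.9  76.8  98.5 100.3]
```

The knob's rear face moved from about 102 to 71 mm, against 106 mm when fully open, so the bolt is at about 35 mm. It also held against a 12 N push, which confirms the stop. Releasing and retreating.

{"op": "move_arm", "data": {
  "increments": [
    [[0.3, 0.2, 0, 0, 0, 0, 0], [0.5, 0, 0, 0, 0, 0, 0], [0.6, 0, 0, 0, 0, 0, 0], [0.6, 0, 0, -0.5, 0, 0, 0], [0.6, 0, 0, -2, 0, 0, 0], [0.6, 0, 0, -4, 0, 0, 0], [0.6, 0, 0, -5, 0, 0, 0], [0.6, 0, 0, -5, 0, 0, 0], [0.6, 0, 0, -4, 0, 0, 0], [0.6, 0, 0, -2, 0, 0, 0], [0.6, 0, 0, 0, 0, 0, 0], [0.6, 0, 0, 0, 0, 0, 0]]
  ]
}}

```text
time_s: 19.48
ee_pos: [447.2, 120.2, 345.0]
ee_rot: [-179.7, -33.0, 10.8]
force: [-0.3, 0.4, -0.5]
gripper_width: 54.6
```

```bash
python3 - <<'E'
from h import *
f=grab("top"); g=grab("scene")
for n,x in(("top",f),("scene",g)):
    np.savez("l_%s.npz"%n,P=cloud(x),c=x["color"],K=x["camera_matrix"],r=x["rvec"],t=x["tvec"])
    l=(cloud(x)-CP-[0,0,1.5])@RC().as_matrix()
    q=l[(abs(l[...,1])<9)&(l[...,2]>50)&(l[...,2]<79)&(l[...,0]>40)&(l[...,0]<125)]
    print(n,"knob face",np.percentile(q[:,0],[50,90,98]).round(1))
    t=l[(abs(l[...,1])<25)&(l[...,2]>24)&(l[...,2]<37)&(abs(l[...,0]+10)<38)]
    A=np.c_[t[:,:2],np.ones(len(t))]; k=np.linalg.lstsq(A,t[:,2],rcond=None)[0]; print(" pack top",k[2].round(1),"slopes deg",np.degrees(k[:2]).round(2))
c=f["color"][160:270,205:315]; c2=g["color"][160:260,255:355]
cv2.imwrite("pics/g.png",np.hstack([cv2.resize(c,(400,400),interpolation=2),cv2.resize(c2,(400,400),interpolation=2)])[...,::-1])
print(monitor.state()["force"])
E
```

```text
top knob face [71.  72.1 72.4]
 pack top 31.5 slopes deg [ 0.46 -0.32]
scene knob face [71.2 72.8 73.3]
 pack top 32.1 slopes deg [0.61 0.2 ]
[-0.06727986 -0.19426509  0.26005622]
```

View pics/g.png

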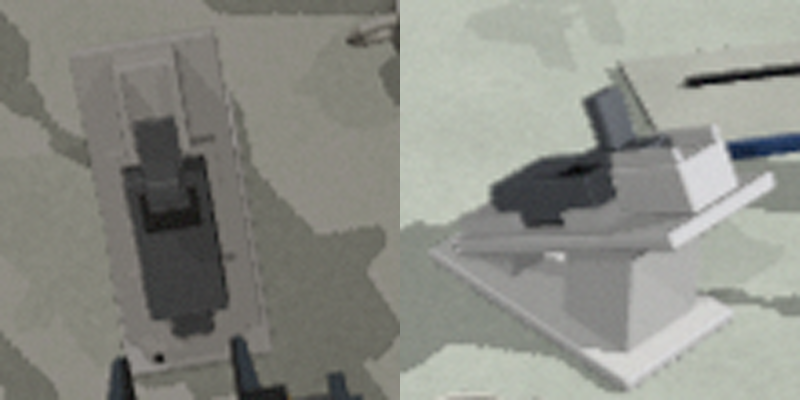

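The bolt nose now covers the pack's upper end (165,190 in the left crop), the pack lies flat in the pocket, and the gripper is clear.

```bash
python3 -c "
from h import *
print(job.job_done())"
```

```text
the job is handed in; nothing more can be done
None
```

The pack is in the charger with its tongue in the slot, and the bolt is locked over it. I handed the job in at about 19.6 s of the 46 s allowed.

- **Setting down:** I lowered the pack until it touched the pocket floor at about 5 N and then let go.
- **Pack:** The last check put its top 31.5 mm (top camera) and 32.1 mm (scene camera) above the pocket floor, against 32 mm expected. It lies parallel to the floor to about 0.6°, within camera noise.
- **Bolt:** The knob's rear face went from about 102 to 71 mm along the slope, which puts the bolt at about 35 mm. It stopped dead against a push of about 12 N. While I pushed, the gripper tilted about 3° on the knob; a later picture showed the bolt had stayed in place.
- **Other things:** I did not measure the bank, mug, remote or bottle again afterwards, but no unexpected contact forces showed up in the readings.

After letting go of the pack, the open gripper drifted about 4 mm up the slope. The picture afterwards showed the pack still seated. No check failed.

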